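Start the honing machine: key on, hold the dead-man paddle half way

TASK

Power up the carver's honing machine: take the key from its wooden stand, push it fully into the lock of the switch box and turn it clockwise to its stop, then leave the key there. Only then press the rubber pad of the sprung dead-man paddle down with the fingertips to half of its stroke, where the paddle lies level (pushed all the way down it trips), and finish while still holding it there. Leave the other things on the bench where they are.

Things in the scene. Friction and masses are not known exactly. Their poses are not given: they have to be found in the camera images.
- key: The key, upright in its wooden stand: black flat grip 38 mm wide (x), 10 thick (y), 29 to 66 mm above the origin; steel collar 28 x 12 mm at 24 to 29 mm, its underside the shoulder; steel blade 20 mm wide (x), 6 thick (y), 24 long, its last 4 mm stepped down to 17.5 x 4. Origin: centre of the blade's lower end, z up. About 50 g. Same shape either way round
- key_tip (a point): Centre of the lower end of the key's blade (the key's origin)
- key_stand: Fixed wooden block 85 x 70 x 45 mm (x, y, z) with a slot 22.5 x 8.5 mm in the middle of its top, 27 mm deep, in which the key's blade stands, the key's shoulder resting on the block's top. Origin under its centre; axes as the key's
- switch_box: Fixed grey key-switch box 120 x 100 x 50 mm (x, y, z), origin under its centre; the round steel lock cylinder, 44 mm across, stands 30 mm proud in the middle of its top (top at z = 80 mm)
- slot (a point): Centre of the keyhole's mouth, on the lock cylinder's axis at its top rim, 80 mm above the bench. Turns with the cylinder: x along the slot, z up. Slot 22 mm long (x), 7.6 mm wide (y), 27 mm deep, straight walls. With the key fully in, its shoulder rests on the top and its lower end is 24 mm below this point
- cylinder (a joint): Turn of the lock cylinder, rad: 0 is off, grows clockwise seen from above, end stop at 1.2 (on). Starts between 0 and 0.15. Friction about 0.06 N m, stays where it is left
- paddle_stand: Fixed stand of the dead-man paddle: steel base plate 190 x 100 x 12 mm (x, y, z), two grey cheeks 107 mm tall at x = +60 mm, which carry the hinge (along y, 85 mm above the bench). Origin under the base plate's centre. The paddle reaches from the hinge towards -x of this frame
- pad_top (a point): Centre of the upper face of the paddle's black rubber pad, 60 x 56 x 6 mm (x, y, z), the place to press; 100 mm from the hinge line, 10 mm above the hinge plane; z out of the face. About 115 mm above the bench when released, 95 mm when the paddle is level, 75 mm when fully down
- paddle (a joint): Angle the paddle is pressed, rad: 0 released (it slopes up 0.2 rad towards its free end), 0.2 half way (it lies level), 0.4 fully down. It springs back; the push needed at the pad's middle is about 2 N to start, 7 N half way, 12 N fully down
- mallet: Bystander: turned wooden carver's mallet standing on its head, 84 mm across, 220 mm tall; origin under its centre
- gouge_long: Bystander: carving gouge lying flat, light wooden handle 120 mm, blade 100 mm, 24 mm thick; origin on the bench under the joint of handle and blade, x along the blade
- gouge_short: Bystander: short carving gouge lying flat, dark wooden handle 100 mm, blade 70 mm, 24 mm thick; origin on the bench under the joint of handle and blade, x along the blade
- oilstone: Bystander: grey sharpening stone 50 x 110 x 25 mm (x, y, z); origin under its centre
- wax_tin: Bystander: low round metal tin, 70 mm across, 35 mm tall; origin under its centre
- carved_bar: Bystander: flat carved wooden bar 50 x 200 x 20 mm (x, y, z); origin under its centre
- offcut: Bystander: wooden offcut 70 x 45 x 30 mm (x, y, z); origin under its centre

How it is judged:
On the way, in this order (a step that is already met when the one before it is completed fails the run):
1. the key is fully in the lock cylinder (z of key_tip in the frame of slot below -0.019 m and horizontal distance between key_tip and slot below 0.004 m and angle between key's own z axis and vertical below 0.12 rad), for 0.2 s.
2. the key, fully in, has turned the cylinder on (all of step 1 and value of joint cylinder above 1.05 rad), for 0.2 s.
3. with the key on and let go, the fingers hold the paddle about half way down (all of step 2 and contact force between the fingers and paddle above 2 N and value of joint paddle between 0.13 and 0.27 rad and contact force between the fingers and key below 0.5 N), for 0.5 s.
At the end, for the whole second after the job is handed in: The key is in the lock (blade at least 19 mm deep, within 4 mm of the axis, upright within 0.12 rad), the cylinder is turned beyond 1.05 rad, the fingers have let go of the key and press the rubber pad with more than 2 N, and the paddle is held still between 0.13 and 0.27 rad (all of step 3 and velocity of joint paddle between -0.1 and 0.1 rad/s); the arm keeps its last pose, push and grip.
It fails at once if the paddle is pushed almost fully down (beyond 0.34 rad), which trips the switch (value of joint paddle above 0.34 rad).
It fails at once if the paddle is pressed before the key is turned on (value of joint paddle above 0.08 rad and value of joint cylinder below 1 rad).
It fails at once if another object on the bench is moved more than 30 mm (distance of any of mallet, gouge_long, gouge_short, oilstone, wax_tin, carved_bar, offcut from where it was at the start of the episode above 0.03 m).
It also fails if it takes over 64 s, if anything falls off the work surface, if the arm or the gripper's body presses on something with over 40 N, if the wrist force passes 120 N, or if a joint passes its speed limit or range.

ROBOT

A 6-joint arm with a two-finger parallel gripper is mounted at the origin on the work surface. World frame = base frame: x ahead of the robot, y to its left, z up, the work surface at z = 0. Lengths are in m, angles in rad, forces in N, time in s.
With the tool pointing down it reaches from about 0.25 to 0.725 m from the base axis. Payload 4 kg.
Tool frame: the origin (TCP) lies at the very end of the fingers, on their centre line; the grasp point (between the pads) lies 19 mm behind it; z points along the fingers, y is the line along which they close (so a half turn about z gives the same grasp; the last joint's range is limited). The gripper opens to 85 mm and grips with 20 to 120 N. Pads are 22 mm wide; open, the fingers measure 114 mm over their backs; the gripper's body (76 mm by 85 mm) begins 54 mm behind the grasp point. The pads swing forward as they close: fully open they stand 13 mm farther back than shut.
Start: joints at [-1.321, 0.241, 0.005, 1.335, 0, 1.571], TCP at [0.124, -0.484, 0.198] pointing down, gripper open.
Joint ranges: [-2.72, 2.72], [-1.05, 1.87], [-1.09, 1.28], [-1.99, 2.15], [-1.42, 1.44], [-3.14, 3.14]. Speed limits (rad/s): [2.79, 2.79, 3.14, 3.14, 3.14, 3.14].

INTERFACE

Orientations are given as a unit quaternion [w, x, y, z].
In Python, from plant import robot, get_image, calibration, close_job, recognise gives the robot as it stands.
- The arm moves only by the tool play_rows, never from a script. Its argument "commands" is text: rows parted by semicolons, each of 7 numbers parted by spaces: the shift along the world's x, y, z in units of 150 mm (1.0 is 150 mm), then the turn, a rotation vector about the world's x, y, z in units of 45 degrees (1.0 is 45 degrees), then the opening, from 0 (shut) to 1 (fully open). In form: x y z ax ay az hand; .... A call has 1 to 12 rows; each row shifts and turns the commanded pose from where the row before left it; what a row does not reach is not made up. A row lasts 1/10 s, in which the tool goes at most 50 mm and 8.59 degrees, less where a joint would pass 70% of its speed; a pose out of reach is approached as far as the arm can. A call with a number of a shift or a turn outside -1 to 1 is refused whole. A call with a gripper value outside its range is refused whole. The fingers move at their own pace and stop on an object; "squeeze" is the grip in N (left out, the last holds). Time passes only in rows, so rows that do not move let the fingers close. It gives the time, the measured TCP pose, the force, the opening and the grip force at its end, in the units of the state.
- robot.get_obs(): the state, without advancing time (a new reading comes with each control period).
- get_image(name): name is "scene" or "top"; returns the picture (384x512x3 uint8, red, green, blue); there is no depth.
- calibration(name): a dict with "mtx" (3x3 intrinsics, pixels), "dist" ([k1, k2, p1, p2, k3] as OpenCV has them; the pictures are not rectified), "world_from_camera" (4x4, takes a point from camera to world coordinates). Camera axes: x right, y down, z forward; pixel columns grow to the right and rows downward; lengths in m; the calibration is good to about 2 mm. A picture is of the moment at which its call begins. calibration takes no time and is no camera call.
- close_job(): hands the job in; it is judged then, once.
Trained networks look in the newest picture that a camera, given by its name, has taken for a name from the list of things; names that differ only in an ending like _2 or _b are one class to them, and where a whole thing is asked for, a point or a joint stands for the part that bears it (a point fixed in the world has none). Each returns a list of dicts, best first, with "confidence" (0 to 1); they miss things now and then, are a little off and sometimes report something else, mostly with a low value. They report only what shows in the picture. A call takes as long as a camera call.
- recognise(thing, camera): "centre" ([x, y, z] in m, in world coordinates, good to about 4 mm: the middle of the surface that is visible of it).
The state is a dict: "time": time; "joint_pos": joint angles; "qvel": joint speeds; "joint_torque": joint torques, N m; "ee_pos": TCP position; "tcp_rot": TCP orientation; "ft_force": force on the tool from outside, world axes, zero at the start; "torque": the same for the moment, N m; "gripper_width": opening from 0.0 (shut) to 1.0 (fully open); "grasp_force": force on a finger pad.
Only numpy, scipy, OpenCV 4.12 (cv2) and the standard library are available. Lean on these libraries where they do the work, as an engineer would, in place of code of your own. Each camera call takes 0.05 s, during which the arm holds its last target. There are 200 camera calls.

## Working session

There is one attempt and no reset: what is moved stays moved. The work goes in short steps, Python scripts to look and compute and a tool call to move; the robot and the scene stay as the last step left them, time stands still between calls to the robot, and variables do not carry over. Pictures are saved under pics/ and viewed, at most 10 in all, crops included, and the job is handed in when it is done.

Besides the shell and the picture viewer there is one more tool, called after "Request:" by a JSON object that holds its "api" and its "payload", one argument or row to a line. play_rows: Moves the arm, as the interface text tells. Its arguments: {"type":"object","properties":{"commands":{"type":"string"},"squeeze":{"type":"number"}},"required":["commands"]}

```bash
mkdir -p pics; python3 - <<'E'
from plant import robot, get_image, calibration, recognise
import cv2
for c in("scene","top"):
    cv2.imwrite(f"pics/{c}0.png",get_image(c)[:,:,::-1])
    k=calibration(c);print(c,k["mtx"].round(1).tolist(),k["dist"],k["world_from_camera"].round(3).tolist() if hasattr(k["world_from_camera"],'round') else k["world_from_camera"])
for t in("key","key_stand","switch_box","slot","paddle_stand","pad_top","mallet"):
    for c in("scene","top"):
        for r in recognise(t,c)[:2]: print(t,c,[round(float(v),4) for v in r["centre"]],round(r["confidence"],2))
o=robot.get_obs();print(o["time"],o["ee_pos"],o["tcp_rot"],o["gripper_width"])
E
```

```text
scene [[389.0, 0.0, 258.2], [0.0, 389.0, 195.2], [0.0, 0.0, 1.0]] [-0.02052882  0.          0.          0.          0.        ] [[0.264, 0.583, -0.768, 1.455], [0.964, -0.17, 0.202, -0.226], [-0.013, -0.794, -0.608, 0.806], [0.0, 0.0, 0.0, 1.0]]
top [[478.5, 0.0, 253.1], [0.0, 478.5, 189.2], [0.0, 0.0, 1.0]] [-0.04117787  0.          0.          0.          0.        ] [[0.012, -0.997, 0.07, 0.504], [-1.0, -0.011, 0.019, -0.017], [-0.018, -0.071, -0.997, 1.391], [0.0, 0.0, 0.0, 1.0]]
key scene [0.6009, -0.019, 0.0761] 0.42
key top [0.5915, -0.0149, 0.085] 0.5
key top [0.7437, -0.172, 0.0196] 0.49
key_stand scene [0.6151, -0.0242, 0.047] 0.84
key_stand scene [0.5795, 0.2524, 0.0984] 0.16
key_stand top [0.5898, -0.0166, 0.0443] 0.76
switch_box scene [0.6231, -0.2912, 0.0487] 0.62
switch_box top [0.5936, -0.2881, 0.0485] 0.73
slot scene [0.6062, -0.2901, 0.0766] 0.81
slot scene [0.6916, -0.3827, 0.031] 0.18
slot top [0.5972, -0.2851, 0.0785] 0.7
paddle_stand scene [0.61, 0.2482, 0.039] 0.62
paddle_stand top [0.5673, 0.2438, 0.089] 0.69
pad_top scene [0.5811, 0.2501, 0.0999] 0.91
pad_top top [0.5647, 0.2531, 0.0987] 0.6
pad_top top [0.5914, -0.015, 0.0458] 0.44
mallet scene [0.51, -0.4774, 0.0886] 0.64
mallet scene [0.7574, -0.1696, 0.0161] 0.26
mallet top [0.4903, -0.4656, 0.1088] 0.63
0.8 [ 0.12361659 -0.48447406  0.19803659] [2.50496020e-05 9.92208128e-01 1.24591452e-01 1.61218542e-05] 1.0009616433870039
```

View pics/scene0.png

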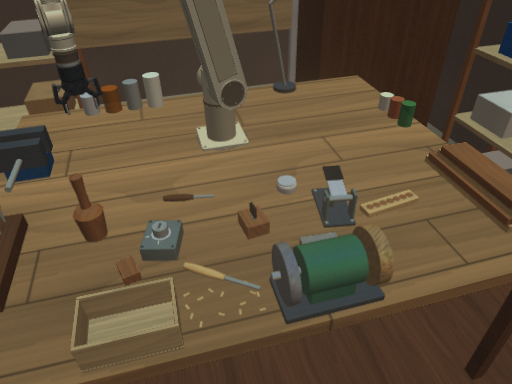

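View pics/top0.png

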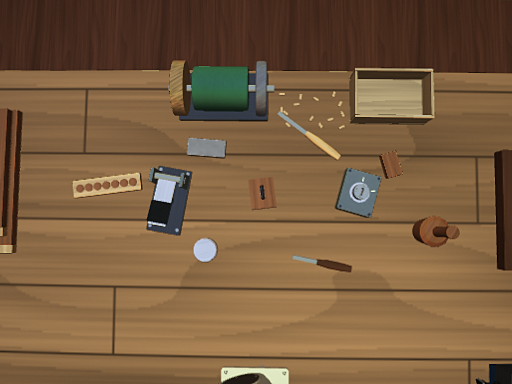

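The scene view shows the key in its stand at (254,215), the lock at (160,232) and the paddle at (335,185). In the top view, the key is at (262,191), the lock cylinder at (360,191) and the black pad at (160,212). Next I'll zoom in to measure yaw.

```bash
python3 - <<'E'
import cv2,numpy as np
t=cv2.imread("pics/top0.png");s=cv2.imread("pics/scene0.png")
f=lambda im,x,y,w,h,S:cv2.resize(im[y:y+h,x:x+w],(w*S,h*S),interpolation=cv2.INTER_CUBIC)
a=f(t,240,168,45,50,6)
b=f(t,332,164,54,50,6)
c=f(t,142,160,54,78,4)
d=f(s,232,195,45,42,7)
top=np.hstack([a,b]);bot=np.hstack([f(s,138,212,50,50,5),d[:250,:]if d.shape[0]>=250 else d])
h=300
print(top.shape,bot.shape)
W=800;out=np.zeros((600,800,3),np.uint8)
out[:300,:270]=a;out[:300,270:594]=b;out[300:550,:250]=f(s,138,212,50,50,5);out[300:594,260:575]=d;out[0:312,596:800]=c[:, :204]
cv2.imwrite("pics/z1.png",out)
E
```

```text
(300, 594, 3) (250, 565, 3)
```

View pics/z1.png

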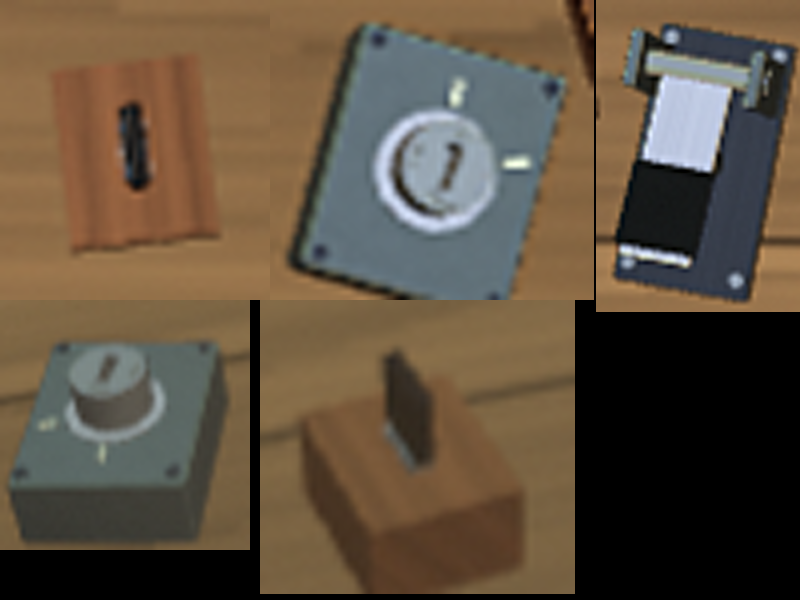

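Top view: stand corners are near (249,180) to (276,207), giving a yaw of about +7°. The box yaw is about -16°, with the keyhole near (361,192) at about -19°. The pad's centre is near (160,212). I'll refine these with edge fits.

```bash
cat >h.py <<'E'
import cv2,numpy as np
from plant import calibration
from scipy.optimize import minimize
def proj(P,c):
    k=calibration(c);T=np.linalg.inv(np.array(k["world_from_camera"]))
    P=np.atleast_2d(np.array(P,float))
    return cv2.projectPoints(P,cv2.Rodrigues(T[:3,:3])[0],T[:3,3],np.array(k["mtx"]),np.array(k["dist"]))[0][:,0]
def ray(uv,c,z):
    k=calibration(c);W=np.array(k["world_from_camera"])
    n=cv2.undistortPoints(np.array([[uv]],float),np.array(k["mtx"]),np.array(k["dist"]))[0,0]
    d=W[:3,:3]@[n[0],n[1],1];return W[:3,3]+d*(z-W[2,3])/d[2]
def rot(p,P):
    x,y,a=p;c,s=np.cos(a),np.sin(a);P=np.array(P,float)
    return np.c_[x+c*P[:,0]-s*P[:,1],y+s*P[:,0]+c*P[:,1],P[:,2]]
def grads(im):
    g=[]
    for ch in cv2.split(cv2.GaussianBlur(im,(0,0),.8).astype(np.float32)):
        g.append((cv2.Sobel(ch,cv2.CV_32F,1,0),cv2.Sobel(ch,cv2.CV_32F,0,1)))
    return g
def score(p,segs,c,g):
    s=0
    for A,B,w in segs:
        t=np.linspace(.04,.96,60)[:,None]
        q=proj(rot(p,np.array(A)*(1-t)+np.array(B)*t),c).astype(np.float32)
        d=q[-1]-q[0];n=np.array([-d[1],d[0]])/np.hypot(*d)
        v=0
        for gx,gy in g:
            a=cv2.remap(gx,q[:,:1],q[:,1:],1)*n[0]+cv2.remap(gy,q[:,:1],q[:,1:],1)*n[1]
            v+=abs(a.mean())
        s+=w*v
    return s
def top4(a,b,z):
    r=[(-a/2,-b/2,z),(a/2,-b/2,z),(a/2,b/2,z),(-a/2,b/2,z)]
    return [(r[i],r[(i+1)%4],1) for i in range(4)]
def fit(p0,segs,c,g):
    best=None
    for dx in(-4,0,4):
        for dy in(-4,0,4):
            S=np.array(p0)+[dx*1e-3,dy*1e-3,0]
            sim=np.array([S,S+[.004,0,0],S+[0,.004,0],S+[0,0,.06]])
            r=minimize(lambda p:-score(p,segs,c,g),S,method="Nelder-Mead",options=dict(initial_simplex=sim,xatol=1e-4))
            if best is None or r.fun<best.fun:best=r
    return best
E
python3 - <<'E'
from h import *
for c in("top","scene"):
    im=cv2.imread(f"pics/{c}0.png");g=grads(im)
    for n,p,s in(("stand",(.59,-.016,.12),top4(.085,.07,.045)),("box",(.595,-.287,-.28),top4(.12,.1,.05)),("paddle",(.58,.24,2.9),top4(.19,.1,.012))):
        r=fit(p,s,c,g);print(c,n,r.x.round(4),"deg",round(np.degrees(r.x[2]),1),round(-r.fun))
        if n=="box":
            q=proj([[r.x[0],r.x[1],.08]],c)[0];print(" cyl top px",q)
            # slot darkness
            gray=cv2.cvtColor(im,6).astype(float)
            pts=np.array([(u,v) for u in range(int(q[0])-9,int(q[0])+10) for v in range(int(q[1])-9,int(q[1])+10) if np.hypot(*(ray((u,v),c,.08)-[r.x[0],r.x[1],.08])[:2])<.016])
            val=gray[pts[:,1],pts[:,0]];w=np.clip(np.median(val)-8-val,0,None)
            W=np.array([ray(x,c,.08)[:2] for x in pts.astype(float)]);m=(W*w[:,None]).sum(0)/w.sum()
            C=((W-m)*w[:,None]).T@(W-m)/w.sum();e,V=np.linalg.eigh(C);v=V[:,1]*np.sign(V[0,1])
            print(" slot",m.round(4),"deg",np.degrees(np.arctan2(v[1],v[0])).round(1),np.sqrt(e))
print("pad",ray((159.8,212),"top",.115))
E
```

```text
Traceback (most recent call last):
  File "h.py", line 41, in fit
    r=minimize(lambda p:-score(p,segs,c,g),S,method="Nelder-Mead",options=dict(initial_simplex=sim,xatol=1e-4))
  File "h.py", line 41, in <lambda>
    r=minimize(lambda p:-score(p,segs,c,g),S,method="Nelder-Mead",options=dict(initial_simplex=sim,xatol=1e-4))
                         ~~~~~^^^^^^^^^^^^
  File "h.py", line 24, in score
    q=proj(rot(p,np.array(A)*(1-t)+np.array(B)*t),c).astype(np.float32)
      ~~~~^^^^^^^^^^^^^^^^^^^^^^^^^^^^^^^^^^^^^^^^^^
  File "h.py", line 5, in proj
    k=calibration(c);T=np.linalg.inv(np.array(k["world_from_camera"]))
ValueError: time passes only in moves, steps and waits
```

```bash
sed -i 's/^from plant import calibration/from plant import calibration as _cal\nimport functools\ncalibration=functools.lru_cache(None)(_cal)/' h.py
cat >m.py <<'E'
from h import *
for c in("top","scene"):
    im=cv2.imread(f"pics/{c}0.png");g=grads(im)
    for n,p,s in(("stand",(.59,-.016,.12),top4(.085,.07,.045)),("box",(.595,-.287,-.28),top4(.12,.1,.05)),("paddle",(.58,.24,-.17),top4(.19,.1,.012))):
        r=fit(p,s,c,g);print(c,n,r.x.round(4),"deg",round(np.degrees(r.x[2]),1),round(-r.fun))
        if n=="box":
            q=proj([[r.x[0],r.x[1],.08]],c)[0];print(" cyl top px",q)
            gray=cv2.cvtColor(im,6).astype(float)
            pts=np.array([(u,v) for u in range(int(q[0])-9,int(q[0])+10) for v in range(int(q[1])-9,int(q[1])+10) if np.hypot(*(ray((u,v),c,.08)-[r.x[0],r.x[1],.08])[:2])<.016])
            val=gray[pts[:,1],pts[:,0]];w=np.clip(np.median(val)-8-val,0,None)
            W=np.array([ray(x,c,.08)[:2] for x in pts.astype(float)]);m=(W*w[:,None]).sum(0)/w.sum()
            C=((W-m)*w[:,None]).T@(W-m)/w.sum();e,V=np.linalg.eigh(C);v=V[:,1]*np.sign(V[0,1])
            print(" slot",m.round(4),"deg",np.degrees(np.arctan2(v[1],v[0])).round(1),np.sqrt(e))
print("pad",ray((159.8,212),"top",.115))
E
python3 m.py
```

```text
top stand [ 0.5864 -0.0161  0.1305] deg 7.5 518
top box [ 0.5905 -0.2882 -0.2641] deg -15.1 1322
 cyl top px [361.09156945 192.66772631]
 slot [ 0.5937 -0.2897] deg -13.7 [0.0022925  0.00822012]
top paddle [ 0.5834  0.2463 -0.1953] deg -11.2 1241
scene stand [ 0.5887 -0.0155  0.127 ] deg 7.3 600
scene box [ 0.5964 -0.2886 -0.2772] deg -15.9 922
 cyl top px [159.0452732  226.03032668]
 slot [ 0.5928 -0.2883] deg -18.4 [0.0024237  0.00612644]
scene paddle [ 0.5759  0.2499 -0.1628] deg -9.3 724
pad [0.53048695 0.25653583 0.115     ]
```

```bash
cat >m2.py <<'E'
from h import *
def circ(r,z,n=16):
    a=np.linspace(0,2*np.pi,n+1);P=[(r*np.cos(t),r*np.sin(t),z) for t in a];return [(P[i],P[i+1],1/4) for i in range(n)]
G={c:grads(cv2.imread(f"pics/{c}0.png")) for c in("top","scene")}
for n,p,s in(("cyl",(.593,-.289,0),circ(.022,.08)),("slot",(.593,-.289,-.3),top4(.022,.0076,.08)),("key",(.588,-.016,.12),top4(.038,.010,.087)),("stand",(.588,-.016,.12),top4(.085,.07,.045)),("box",(.593,-.288,-.28),top4(.12,.1,.05))):
    for c in G:
        r=fit(p,s,c,G[c]);print(n,c,r.x.round(4),"deg",round(np.degrees(r.x[2]),1),round(-r.fun))
    f=lambda p:-sum(score(p,s,c,G[c]) for c in G)
    r=min((minimize(f,np.array(p)+[a,b,0],method="Nelder-Mead",options=dict(initial_simplex=np.array(p)+[a,b,0]+np.vstack([np.zeros(3),np.diag([.003,.003,.06])]))) for a in(-.003,.003) for b in (-.003,.003)),key=lambda r:r.fun)
    print(n,"both",r.x.round(4),"deg",round(np.degrees(r.x[2]),1),round(-r.fun))
    if n in("stand","box","cyl","key","slot"):
        for c in G:
            im=globals().setdefault("I"+c,cv2.resize(cv2.imread(f"pics/{c}0.png"),None,fx=6,fy=6,interpolation=cv2.INTER_CUBIC))
            for A,B,_ in s:
                q=(proj(rot(r.x,[A,B]),c)+.5)*6
                cv2.line(im,*[tuple(int(v) for v in x) for x in q],(0,0,255),1)
def crop(im,u,v,w=50,h=48): return im[(v-h//2)*6:(v+h//2)*6,(u-w//2)*6:(u+w//2)*6]
o=np.vstack([np.hstack([crop(Itop,262,192),crop(Itop,360,192)]),np.hstack([crop(Iscene,254,217),crop(Iscene,162,237)])])
cv2.imwrite("pics/z2.png",o)
E
python3 m2.py
```

```text
cyl top [ 0.5925 -0.2839  0.0101] deg 0.6 1811
cyl scene [ 0.5936 -0.2888 -0.0819] deg -4.7 1152
cyl both [ 0.5925 -0.2844 -0.0075] deg -0.4 2622
slot top [ 0.5949 -0.2901 -0.2464] deg -14.1 1790
slot scene [ 0.5935 -0.2886 -0.2518] deg -14.4 1041
slot both [ 0.5943 -0.2896 -0.2757] deg -15.8 2741
key top [ 0.589  -0.0163  0.1254] deg 7.2 1960
key scene [ 0.5917 -0.0221 -0.2493] deg -14.3 1013
key both [ 0.589  -0.0168  0.0986] deg 5.6 2773
stand top [ 0.5864 -0.016   0.1321] deg 7.6 518
stand scene [ 0.5887 -0.0155  0.1259] deg 7.2 600
stand both [ 0.5868 -0.0159  0.1326] deg 7.6 1097
box top [ 0.5905 -0.2881 -0.2643] deg -15.1 1321
box scene [ 0.5964 -0.2886 -0.2772] deg -15.9 922
box both [ 0.596  -0.2892 -0.2684] deg -15.4 2205
```

View pics/z2.png

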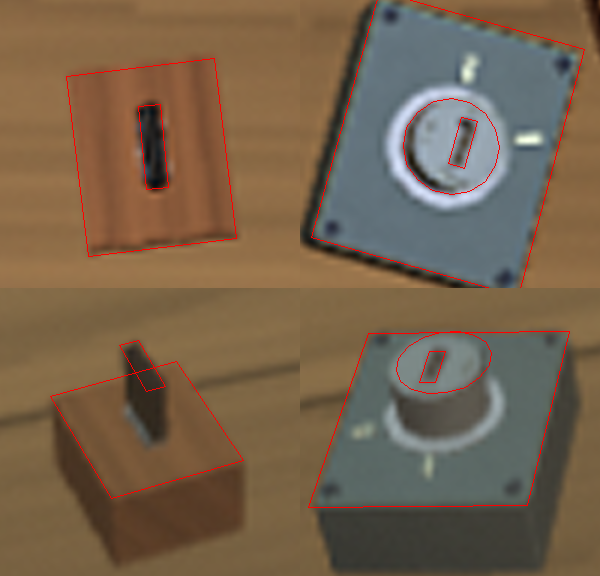

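Overlays fit well. In the top crop the key is at (153,147), inside the stand, and the lock slot is at (462,143). In world coordinates the key is about (0.589, -0.016) at yaw 7.3°, and the slot about (0.5945, -0.2895) at yaw about -16°.

Request:
{"api": "play_rows", "payload": {
  "commands": "0.2 0.2 0 0 0 -0.013 1;0.2 0.2 0 0 0 -0.013 1;0.2 0.2 0 0 0 -0.013 1;0.2 0.2 0 0 0 -0.013 1;0.2 0.2 0 0 0 -0.013 1;0.2 0.2 0 0 0 -0.013 1;0.2 0.2 0 0 0 -0.013 1;0.2 0.2 0 0 0 -0.013 1;0.2 0.2 0 0 0 -0.013 1;0.2 0.2 0 0 0 -0.013 1;0.2 0.2 0 0 0 -0.013 1;0.2 0.2 0 0 0 -0.013 1",
  "squeeze": 40
}}

```text
time: 2.0
ee_pos: [0.4848, -0.123, 0.1982]
tcp_rot: [0.0, 0.998, 0.064, 0.0]
ft_force: [0.2, 0.3, -0.0]
gripper_width: 1.002
grasp_force: 0.0
```

```bash
cat >ob.py <<'E'
from plant import robot
import numpy as np
from scipy.spatial.transform import Rotation as R
o=robot.get_obs();q=o["tcp_rot"];M=R.from_quat([q[1],q[2],q[3],q[0]]).as_matrix()
print("t",round(float(o["time"]),2),"j",np.round(o["joint_pos"],3),"p",np.round(o["ee_pos"],4),"yawx",np.degrees(np.arctan2(M[1,0],M[0,0])).round(2),"z",M[:,2].round(3),"F",np.round(o["ft_force"],1),"w",round(float(o["gripper_width"]),3),round(float(o["grasp_force"]),1))
E
python3 ob.py
```

```text
t 2.0 j [-0.248  0.24   0.005  1.335 -0.     2.766] p [ 0.4848 -0.123   0.1982] yawx 7.28 z [ 0.001 -0.    -1.   ] F [ 0.2  0.3 -0. ] w 1.002 0.0
```

Request:
{"api": "play_rows", "payload": {
  "commands": "0.058 0.0594 0 0 0 0.19 1;0.058 0.0594 0 0 0 0.19 1;0.058 0.0594 0 0 0 0.19 1;0.058 0.0594 0 0 0 0.19 1;0.058 0.0594 0 0 0 0.19 1;0.058 0.0594 0 0 0 0.19 1;0.058 0.0594 0 0 0 0.19 1;0.058 0.0594 0 0 0 0.19 1;0.058 0.0594 0 0 0 0.19 1;0.058 0.0594 0 0 0 0.19 1;0.058 0.0594 0 0 0 0.19 1;0.058 0.0594 0 0 0 0.19 1"
}}

```text
time: 3.2
ee_pos: [0.5884, -0.0172, 0.1979]
tcp_rot: [-0.0, 0.572, 0.82, -0.0]
ft_force: [-0.2, -0.3, -0.2]
gripper_width: 1.002
grasp_force: 0.0
```

Request:
{"api": "play_rows", "payload": {
  "commands": "0 0 -0.04 0 0 0.191 1;0 0 -0.04 0 0 0.191 1;0 0 -0.04 0 0 0.191 1;0 0 -0.04 0 0 0.191 1;0 0 -0.04 0 0 0.191 1;0 0 -0.04 0 0 0.191 1;0 0 -0.04 0 0 0.191 1;0 0 -0.04 0 0 0.191 1;0 0 -0.04 0 0 0.191 1;0 0 0 0 0 0 1;0 0 0 0 0 0 1"
}}

```text
time: 4.3
ee_pos: [0.5879, -0.0176, 0.144]
tcp_rot: [-0.0, -0.062, 0.998, 0.0]
ft_force: [-0.5, -0.3, -0.1]
gripper_width: 0.997
grasp_force: 0.0
```

```bash
python3 ob.py
```

```text
t 4.3 j [-0.03   0.442  0.152  1.281  0.    -0.153] p [ 0.5879 -0.0176  0.144 ] yawx -172.94 z [-0.  0. -1.] F [-0.5 -0.3 -0.1] w 0.997 0.0
```

Request:
{"api": "play_rows", "payload": {
  "commands": "0.007 0.01 -0.12 0 0 0 1;0 0 -0.12 0 0 0 1;0 0 -0.12 0 0 0 1;0 0 -0.12 0 0 0 1;0 0 -0.12 0 0 0 1;0 0 0 0 0 0 1;0 0 0 0 0 0 1"
}}

```text
time: 5.0
ee_pos: [0.5892, -0.0161, 0.0544]
tcp_rot: [-0.0, -0.062, 0.998, -0.0]
ft_force: [0.7, 0.1, 0.4]
gripper_width: 1.0
grasp_force: 0.0
```

Request:
{"api": "play_rows", "payload": {
  "commands": "0 0 0 0 0 0 0;0 0 0 0 0 0 0;0 0 0 0 0 0 0;0 0 0 0 0 0 0;0 0 0 0 0 0 0;0 0 0 0 0 0 0;0 0 0 0 0 0 0;0 0 0 0 0 0 0",
  "squeeze": 50
}}

```text
time: 5.8
ee_pos: [0.589, -0.0161, 0.054]
tcp_rot: [-0.0, -0.063, 0.998, -0.0]
ft_force: [-0.8, -0.8, -0.9]
gripper_width: 0.005
grasp_force: 0.0
```

```bash
python3 ob.py
```

```text
t 5.8 j [-0.027  0.511  0.016  1.076 -0.    -0.154] p [ 0.589  -0.0161  0.054 ] yawx -172.76 z [-0. -0. -1.] F [-0.8 -0.8 -0.9] w 0.005 0.0
```

```bash
python3 - <<'E'
from plant import get_image
import cv2,numpy as np
t=get_image("top")[:,:,::-1];s=get_image("scene")[:,:,::-1]
cv2.imwrite("pics/t1.png",t);cv2.imwrite("pics/s1.png",s)
f=lambda im,u,v:cv2.resize(im[v-50:v+50,u-35:u+35],None,fx=5,fy=5,interpolation=2)
cv2.imwrite("pics/z3.png",np.hstack([f(t,262,192),f(s,254,205)]))
E
```

```text
(no output)
```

View pics/z3.png

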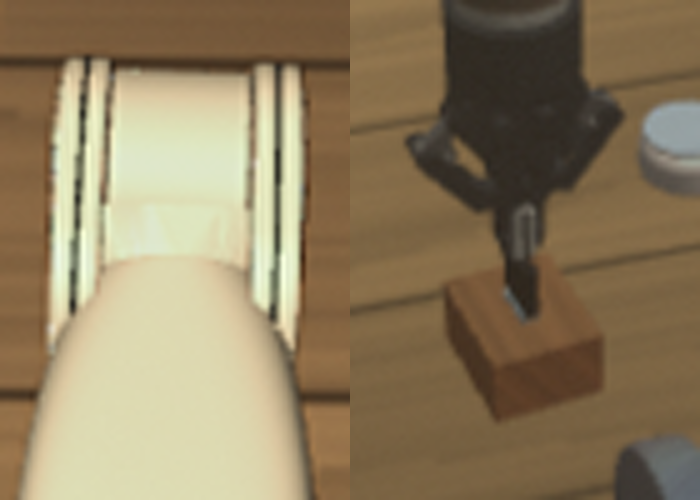

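The fingers appear at (525,230) in the scene crop, with the key's dark blade and grip below them at (522,290). I'll check where the TCP should project.

```bash
python3 - <<'E'
from h import *
for P in([.589,-.0161,.054],[.589,-.0161,.073],[.589,-.0161,.087],[.589,-.0161,.045]):
    q=proj([P],"scene")[0];print(P,(q-[219,155])*5+[350,0])
E
python3 ob.py
python3 - <<'E'
import cv2
s=cv2.imread("pics/s1.png");cv2.imwrite("pics/z4.png",cv2.resize(s[160:235,225:285],None,fx=8,fy=8,interpolation=2))
E
```

```text
[0.589, -0.0161, 0.054] [518.56899962 294.87887288]
[0.589, -0.0161, 0.073] [517.87304138 270.36152956]
[0.589, -0.0161, 0.087] [517.35134509 251.97855845]
[0.589, -0.0161, 0.045] [518.89391881 306.3228055 ]
t 5.9 j [-0.027  0.511  0.016  1.076  0.    -0.154] p [ 0.589  -0.0161  0.054 ] yawx -172.76 z [-0.  0. -1.] F [-0.1  0.4  0.8] w -0.004 0.0
```

View pics/z4.png

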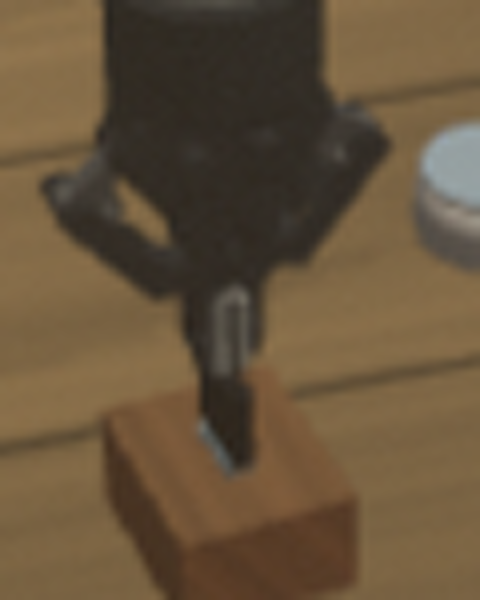

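Request:
{"api": "play_rows", "payload": {
  "commands": "0 0 0.1 0 0 0 0;0 0 0.1 0 0 0 0;0 0 0.1 0 0 0 0;0 0 0.1 0 0 0 0;0 0 0 0 0 0 0;0 0 0 0 0 0 0"
}}

```text
time: 6.5
ee_pos: [0.5892, -0.0161, 0.1139]
tcp_rot: [0.0, -0.063, 0.998, -0.0]
ft_force: [-1.0, 0.1, -1.1]
gripper_width: -0.002
grasp_force: 0.0
```

```bash
python3 ob.py; python3 - <<'E'
from h import *
from plant import get_image
t=get_image("top")[:,:,::-1].copy();s=get_image("scene")[:,:,::-1].copy()
cv2.imwrite("pics/t2.png",t);cv2.imwrite("pics/s2.png",s)
def big(im,c,u,v):
    b=cv2.resize(im,None,fx=6,fy=6,interpolation=2)
    for P in([.589,-.0161,.114],[.589,-.0161,.133],[.589,-.0161,.187],[.589,-.0161,.087],[.589,-.0161,.045]):
        q=(proj([P],c)[0]+.5)*6; cv2.circle(b,(int(q[0]),int(q[1])),3,(0,0,255),-1)
    return b[(v-50)*6:(v+45)*6,(u-32)*6:(u+32)*6]
cv2.imwrite("pics/z5.png",np.hstack([big(t,"top",262,192),big(s,"scene",254,190)]))
E
```

```text
t 6.5 j [-0.027  0.462  0.103  1.211 -0.    -0.154] p [ 0.5892 -0.0161  0.1139] yawx -172.76 z [ 0.001 -0.    -1.   ] F [-1.   0.1 -1.1] w -0.002 0.0
```

View pics/z5.png

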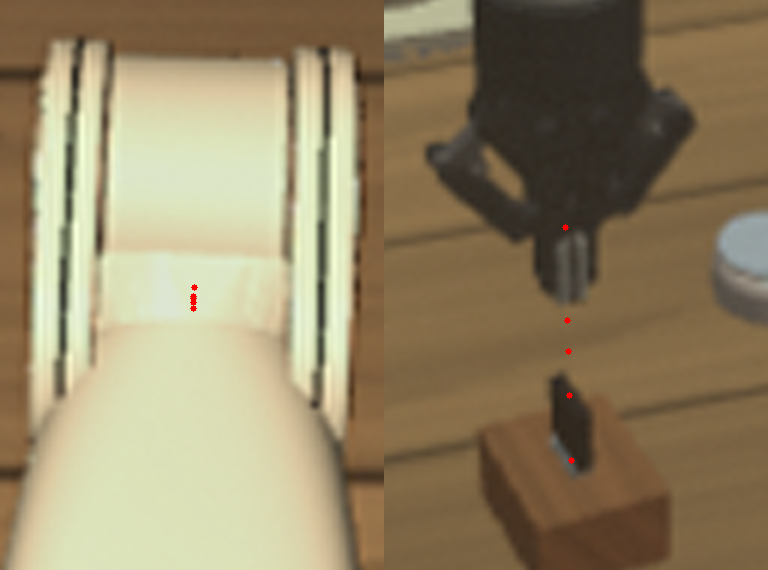

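In the scene crop the shut fingertips end at (570,300), but the reported TCP projects to (568,351). The key is still in its stand. I need to find where this mismatch comes from, so I'll check that the robot base projects correctly.

```bash
python3 - <<'E'
from h import *
for c in("scene","top"):
    for P in([0,0,0],[.12,0,0],[0,.1,0],[0,-.1,0],[.1,.1,0],[.1,-.1,0]): print(c,P,proj([P],c)[0].round(1))
q=np.array([[227+570/6-64-0-0,0]]) 
u=254-32+(570-384)/6;v=140+300/6
print("tip px",u,v,"ray z=.114",ray((u,v),"scene",.114),"z=.145",ray((u,v),"scene",.145))
E
python3 - <<'E'
import cv2,numpy as np
s=cv2.imread("pics/s2.png");t=cv2.imread("pics/t2.png")
a=cv2.resize(s[0:240,120:360],(480,480));b=cv2.resize(t[144:384,190:350],(320,480))
cv2.imwrite("pics/z6.png",np.hstack([a,b]))
E
```

```text
scene [0, 0, 0] [221.6 137. ]
scene [0.12, 0, 0] [227.3 151. ]
scene [0, 0.1, 0] [244.5 133.8]
scene [0, -0.1, 0] [198.2 140.4]
scene [0.1, 0.1, 0] [250.2 145. ]
scene [0.1, -0.1, 0] [201.8 152.2]
top [0, 0, 0] [253.9 400.2]
top [0.12, 0, 0] [254.4 357.6]
top [0, 0.1, 0] [218.9 399.5]
top [0, -0.1, 0] [289.  400.8]
top [0.1, 0.1, 0] [219.4 364. ]
top [0.1, -0.1, 0] [289.3 365.3]
tip px 253.0 190.0 ray z=.114 [ 0.55132586 -0.00401946  0.114     ] z=.145 [ 0.59180536 -0.0139507   0.145     ]
```

View pics/z6.png

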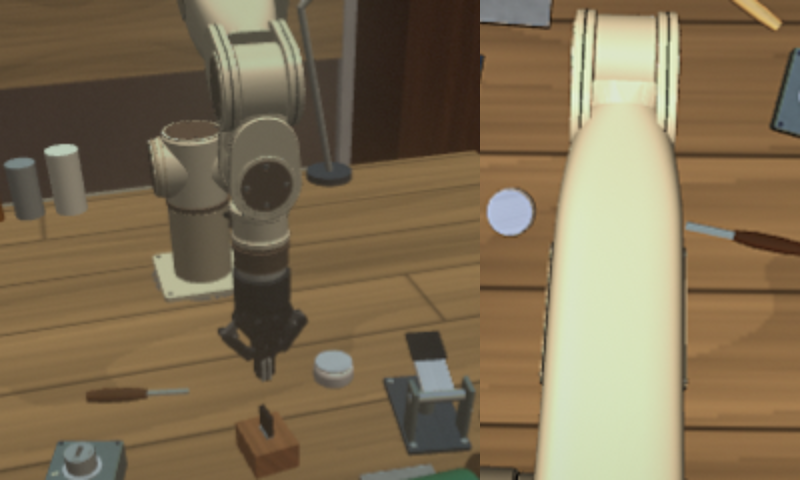

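The camera calibration checks out: the base projects to (222,137), as seen. The fingertip's line of sight matches x = 0.59, y = -0.014, so the true tip is about 31 mm higher than the reported z. I'll regrasp that much lower. The open fingers straddle the stand, so this is safe whichever way it turns out.

Request:
{"api": "play_rows", "payload": {
  "commands": "0 0 0 0 0 0 1;0 0 0 0 0 0 1;0 0 0 0 0 0 1;0 0 0 0 0 0 1;0 0 0 0 0 0 1;0 0 -0.1 0 0 0 1;0 0 -0.1 0 0 0 1;0 0 -0.1 0 0 0 1;0 0 -0.1 0 0 0 1;0 0 -0.1 0 0 0 1;0 0 -0.1 0 0 0 1;0 0 0 0 0 0 1"
}}

```text
time: 7.8
ee_pos: [0.587, -0.016, 0.0217]
tcp_rot: [-0.002, -0.063, 0.998, 0.0]
ft_force: [-0.5, -0.4, -0.8]
gripper_width: 1.001
grasp_force: 0.0
```

Request:
{"api": "play_rows", "payload": {
  "commands": "0 0 0 0 0 0 0;0 0 0 0 0 0 0;0 0 0 0 0 0 0;0 0 0 0 0 0 0;0 0 0 0 0 0 0;0 0 0 0 0 0 0;0 0 0 0 0 0 0;0 0 0 0 0 0 0"
}}

```text
time: 8.6
ee_pos: [0.5895, -0.0161, 0.0246]
tcp_rot: [0.001, -0.063, 0.998, -0.0]
ft_force: [-1.3, 0.1, 3.6]
gripper_width: 0.108
grasp_force: 50.0
```

```bash
python3 ob.py; python3 - <<'E'
from plant import get_image
import cv2
s=get_image("scene")[:,:,::-1];cv2.imwrite("pics/s3.png",s);cv2.imwrite("pics/z7.png",cv2.resize(s[160:235,225:285],None,fx=8,fy=8,interpolation=2))
E
```

```text
t 8.6 j [-0.027  0.539 -0.021  1.01   0.    -0.154] p [ 0.5895 -0.0161  0.0246] yawx -172.76 z [ 0.001 -0.    -1.   ] F [-1.3  0.1  3.6] w 0.108 50.0
```

Gripped this time: opening 0.108 (about 9 mm) at 50 N. This confirms the z offset. Next I lift the key and carry it to above the lock.

Request:
{"api": "play_rows", "payload": {
  "commands": "0 0 0.04 0 0 0 0;0 0 0.06 0 0 0 0;0 0 0.1 0 0 0 0;0 0 0.1 0 0 0 0;0 0 0.1 0 0 0 0;0 0 0.1 0 0 0 0;0 0 0.1 0 0 0 0;0 0 0.1 0 0 0 0;0 0 0 0 0 0 0"
}}

```text
time: 9.55
ee_pos: [0.5907, -0.0161, 0.1318]
tcp_rot: [0.002, -0.063, 0.998, -0.0]
ft_force: [-0.1, 0.6, -1.0]
gripper_width: 0.108
grasp_force: 49.5
```

Request:
{"api": "play_rows", "payload": {
  "commands": "0.003 -0.152 0 0 0 -0.0432 0;0.003 -0.152 0 0 0 -0.0432 0;0.003 -0.152 0 0 0 -0.0432 0;0.003 -0.152 0 0 0 -0.0432 0;0.003 -0.152 0 0 0 -0.0432 0;0.003 -0.152 0 0 0 -0.0432 0;0.003 -0.152 0 0 0 -0.0432 0;0.003 -0.152 0 0 0 -0.0432 0;0.003 -0.152 0 0 0 -0.0432 0;0.003 -0.152 0 0 0 -0.0432 0;0.003 -0.152 0 0 0 -0.0432 0;0.003 -0.152 0 0 0 -0.0432 0"
}}

```text
time: 10.75
ee_pos: [0.5938, -0.2903, 0.1279]
tcp_rot: [-0.001, 0.141, 0.99, 0.0]
ft_force: [0.1, 0.3, -0.1]
gripper_width: 0.112
grasp_force: 49.5
```

Request:
{"api": "play_rows", "payload": {
  "commands": "0 0 -0.05 0 0 0 0;0 0 -0.05 0 0 0 0;0 0 0 0 0 0 0;0 0 0 0 0 0 0"
}}

```text
time: 11.15
ee_pos: [0.594, -0.2883, 0.1132]
tcp_rot: [-0.001, 0.139, 0.99, 0.0]
ft_force: [0.5, 0.8, -1.1]
gripper_width: 0.109
grasp_force: 49.5
```

```bash
python3 ob.py; python3 - <<'E'
from h import *
from plant import get_image
s=get_image("scene")[:,:,::-1];cv2.imwrite("pics/s4.png",s)
print([proj([P],"scene")[0].round(1).tolist() for P in([.5945,-.2895,.08],[.5945,-.2895,.112])])
cv2.imwrite("pics/z8.png",cv2.resize(s[175:265,125:195],None,fx=8*600/720,fy=8*600/720,interpolation=2))
E
```

```text
t 11.15 j [-0.452  0.607  0.342  1.308  0.    -0.173] p [ 0.594  -0.2883  0.1132] yawx 164.0 z [-0.002  0.001 -1.   ] F [ 0.5  0.8 -1.1] w 0.109 49.5
[[158.7, 225.6], [156.7, 217.0]]
```

View pics/z8.png

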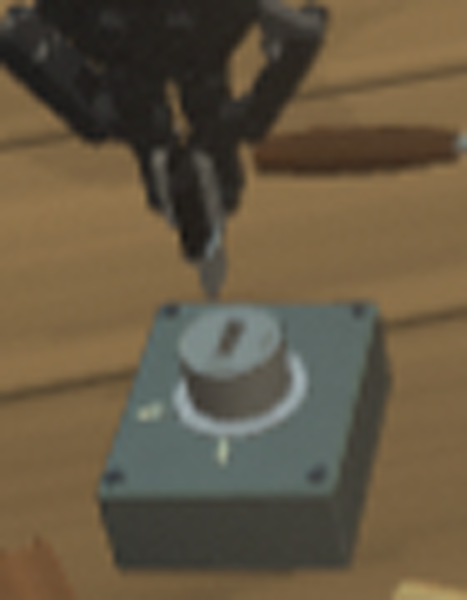

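The key hangs above the lock: its tip is at crop (212,297) and the slot at (230,338), as predicted. Descending.

Request:
{"api": "play_rows", "payload": {
  "commands": "0.003 -0.008 -0.035 0 0 0 0;0 0 -0.035 0 0 0 0;0 0 -0.035 0 0 0 0;0 0 -0.035 0 0 0 0;0 0 -0.035 0 0 0 0;0 0 0 0 0 0 0"
}}

```text
time: 11.8
ee_pos: [0.5942, -0.2905, 0.0864]
tcp_rot: [-0.001, 0.14, 0.99, 0.0]
ft_force: [0.2, 0.8, -0.2]
gripper_width: 0.11
grasp_force: 49.5
```

Request:
{"api": "play_rows", "payload": {
  "commands": "0 0 -0.01 0 0 0 0;0 0 -0.01 0 0 0 0;0 0 -0.01 0 0 0 0;0 0 -0.01 0 0 0 0;0 0 0 0 0 0 0"
}}

```text
time: 12.3
ee_pos: [0.5953, -0.2911, 0.0829]
tcp_rot: [0.001, 0.14, 0.99, -0.0]
ft_force: [-1.4, -0.3, 4.0]
gripper_width: 0.106
grasp_force: 50.3
```

```bash
python3 ob.py
```

```text
t 12.3 j [-0.455  0.626  0.296  1.239 -0.    -0.174] p [ 0.5953 -0.2911  0.0829] yawx 163.91 z [ 0.001 -0.001 -1.   ] F [-1.4 -0.3  4. ] w 0.106 50.3
```

Request:
{"api": "play_rows", "payload": {
  "commands": "-0.005 0.006 0 0 0 0 0;-0.004 0.006 0 0 0 0 0;0 0 0 0 0 0 0;0 0 0 0 0 0 0"
}}

```text
time: 12.7
ee_pos: [0.5929, -0.2886, 0.0808]
tcp_rot: [-0.001, 0.14, 0.99, 0.0]
ft_force: [-0.3, -0.1, -1.0]
gripper_width: 0.104
grasp_force: 49.4
```

```bash
python3 ob.py
```

```text
t 12.7 j [-0.453  0.624  0.287  1.235  0.    -0.172] p [ 0.5929 -0.2886  0.0808] yawx 163.92 z [-0.002  0.001 -1.   ] F [-0.3 -0.1 -1. ] w 0.104 49.4
```

Contact is gone and the tip dropped, so it's entering the slot. I'll keep going in small steps.

Request:
{"api": "play_rows", "payload": {
  "commands": "0 0 -0.01 0 0 0 0;0 0 -0.01 0 0 0 0;0 0 -0.01 0 0 0 0;0 0 0 0 0 0 0"
}}

```text
time: 13.1
ee_pos: [0.5936, -0.2885, 0.0768]
tcp_rot: [-0.0, 0.14, 0.99, 0.0]
ft_force: [0.7, 0.7, -1.1]
gripper_width: 0.105
grasp_force: 49.4
```

```bash
python3 ob.py
```

```text
t 13.1 j [-4.530e-01  6.270e-01  2.810e-01  1.225e+00  1.000e-03 -1.720e-01] p [ 0.5936 -0.2885  0.0768] yawx 163.93 z [-0.     0.001 -1.   ] F [ 0.7  0.7 -1.1] w 0.105 49.4
```

Request:
{"api": "play_rows", "payload": {
  "commands": "0 0 -0.02 0 0 0 0;0 0 -0.02 0 0 0 0;0 0 -0.02 0 0 0 0;0 0 -0.02 0 0 0 0;0 0 0 0 0 0 0"
}}

```text
time: 13.6
ee_pos: [0.5936, -0.2885, 0.0645]
tcp_rot: [-0.0, 0.14, 0.99, 0.0]
ft_force: [2.8, 4.0, -2.1]
gripper_width: 0.109
grasp_force: 49.2
```

Request:
{"api": "play_rows", "payload": {
  "commands": "0 0 -0.01 0 0 0 0;0 0 -0.01 0 0 0 0;0 0 -0.01 0 0 0 0;0 0 -0.01 0 0 0 0;0 0 0 0 0 0 0;0 0 0 0 0 0 0"
}}

```text
time: 14.2
ee_pos: [0.594, -0.2887, 0.0596]
tcp_rot: [0.0, 0.14, 0.99, 0.0]
ft_force: [1.4, 3.9, 2.5]
gripper_width: 0.106
grasp_force: 49.8
```

```bash
python3 ob.py
```

```text
t 14.2 j [-4.530e-01  6.390e-01  2.560e-01  1.187e+00  1.000e-03 -1.720e-01] p [ 0.594  -0.2887  0.0596] yawx 163.93 z [ 0.001  0.    -1.   ] F [1.4 3.9 2.5] w 0.106 49.8
```

Request:
{"api": "play_rows", "payload": {
  "commands": "0 0 0 0 0 -0.15 0;0 0 0 0 0 -0.15 0;0 0 0 0 0 -0.15 0;0 0 0 0 0 -0.15 0;0 0 0 0 0 -0.15 0;0 0 0 0 0 -0.15 0;0 0 0 0 0 -0.15 0;0 0 0 0 0 -0.15 0;0 0 0 0 0 -0.15 0;0 0 0 0 0 -0.12 0;0 0 0 0 0 0 0;0 0 0 0 0 0 0"
}}

```text
time: 15.4
ee_pos: [0.5947, -0.2885, 0.0596]
tcp_rot: [0.001, 0.657, 0.754, 0.001]
ft_force: [4.0, 5.4, 2.5]
gripper_width: 0.108
grasp_force: 49.8
```

```bash
python3 ob.py; python3 -c "
from plant import robot;print(robot.get_obs()['torque'])"
```

```text
t 15.4 j [-0.452  0.639  0.256  1.186  0.002  0.982] p [ 0.5947 -0.2885  0.0596] yawx 97.81 z [ 0.002  0.001 -1.   ] F [4.  5.4 2.5] w 0.108 49.8
[ 1.23848722 -0.76486268  0.02306778]
```

Request:
{"api": "play_rows", "payload": {
  "commands": "0 0 0 0 0 -0.05 0;0 0 0 0 0 -0.05 0;0 0 0 0 0 0 0"
}}

```text
time: 15.7
ee_pos: [0.5948, -0.2885, 0.0596]
tcp_rot: [0.001, 0.687, 0.727, 0.001]
ft_force: [4.1, 5.6, 2.1]
gripper_width: 0.11
grasp_force: 49.8
```

```bash
python3 ob.py; python3 -c "
from plant import robot;print(robot.get_obs()['torque'])"
```

```text
t 15.7 j [-0.452  0.639  0.256  1.186  0.002  1.061] p [ 0.5948 -0.2885  0.0596] yawx 93.28 z [ 0.002  0.001 -1.   ] F [4.1 5.6 2.1] w 0.11 49.8
[ 1.16816441 -0.76496238  0.03510366]
```

Request:
{"api": "play_rows", "payload": {
  "commands": "0 0 0 0 0 -0.05 0;0 0 0 0 0 -0.05 0;0 0 0 0 0 0 0"
}}

```text
time: 16.0
ee_pos: [0.5949, -0.2885, 0.0597]
tcp_rot: [0.001, 0.714, 0.7, 0.001]
ft_force: [2.2, 5.0, 1.0]
gripper_width: 0.108
grasp_force: 49.8
```

```bash
python3 ob.py; python3 -c "
from plant import robot;print(robot.get_obs()['torque'])"
```

```text
t 16.0 j [-0.452  0.639  0.256  1.186  0.002  1.139] p [ 0.5949 -0.2885  0.0597] yawx 88.83 z [ 0.003  0.001 -1.   ] F [2.2 5.  1. ] w 0.108 49.8
[ 1.18578671 -0.90351712  0.32350744]
```

Torque rose to 0.32 N·m, so the cylinder is at its stop. I'll ease off slightly, release and lift.

Request:
{"api": "play_rows", "payload": {
  "commands": "0 0 0 0 0 0.03 0;0 0 0 0 0 0 0.3;0 0 0 0 0 0 1;0 0 0 0 0 0 1;0 0 0 0 0 0 1;0 0 0 0 0 0 1;0 0 0 0 0 0 1;0 0 0.1 0 0 0 1;0 0 0.2 0 0 0 1;0 0 0.2 0 0 0 1;0 0 0.2 0 0 0 1;0 0 0 0 0 0 1"
}}

```text
time: 17.2
ee_pos: [0.5963, -0.2905, 0.1702]
tcp_rot: [0.005, 0.706, 0.708, 0.002]
ft_force: [0.7, -0.0, 0.4]
gripper_width: 1.002
grasp_force: 0.0
```

```bash
python3 ob.py; python3 - <<'E'
from plant import get_image
import cv2,numpy as np
s=get_image("scene")[:,:,::-1];t=get_image("top")[:,:,::-1]
cv2.imwrite("pics/s5.png",s);cv2.imwrite("pics/t5.png",t)
a=cv2.resize(s[180:270,125:195],(420,540),interpolation=2)
b=cv2.resize(cv2.imread("pics/top0.png")[160:240,142:202],(380,507),interpolation=2)
b=np.vstack([b,np.zeros((33,380,3),np.uint8)]);cv2.imwrite("pics/z9.png",np.hstack([a,b]))
E
```

```text
t 17.2 j [-0.453  0.579  0.443  1.425 -0.     1.116] p [ 0.5963 -0.2905  0.1702] yawx 90.11 z [ 0.009 -0.005 -1.   ] F [ 0.7 -0.   0.4] w 1.002 0.0
```

View pics/z9.png

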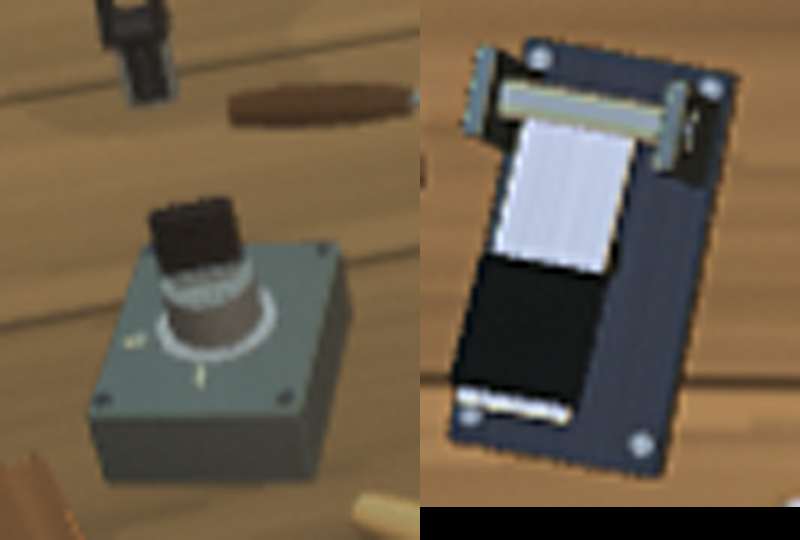

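The key is seated and turned crosswise in the lock, at (195,235) in the left crop. The pad centre is at crop (531,327), which is px (159.5,211.6), so about (0.534, 0.256) in the world. Moving there with the fingers shut.

Request:
{"api": "play_rows", "payload": {
  "commands": "-0.017 0.1515 0 0 0 0 1;-0.017 0.1515 0 0 0 0 0;-0.017 0.1515 0 0 0 0 0;-0.017 0.1515 0 0 0 0 0;-0.017 0.1515 0 0 0 0 0;-0.017 0.1515 0 0 0 0 0;-0.017 0.1515 0 0 0 0 0;-0.017 0.1515 0 0 0 0 0;-0.017 0.1515 0 0 0 0 0;-0.017 0.1515 0 0 0 0 0;-0.017 0.1515 0 0 0 0 0;-0.017 0.1515 0 0 0 0 0"
}}

```text
time: 18.5
ee_pos: [0.5615, -0.0155, 0.1624]
tcp_rot: [-0.001, 0.706, 0.708, -0.001]
ft_force: [0.0, -0.9, 0.2]
gripper_width: -0.002
grasp_force: 0.0
```

Request:
{"api": "play_rows", "payload": {
  "commands": "-0.017 0.1515 0 0 0 0 0;-0.017 0.1515 0 0 0 0 0;-0.017 0.1515 0 0 0 0 0;-0.017 0.1515 0 0 0 0 0;-0.017 0.1515 0 0 0 0 0;-0.017 0.1515 0 0 0 0 0;-0.017 0.1515 0 0 0 0 0;-0.017 0.1515 0 0 0 0 0;-0.017 0.1515 0 0 0 0 0;-0.017 0.1515 0 0 0 0 0;-0.017 0.1515 0 0 0 0 0;-0.017 0.1515 0 0 0 0 0"
}}

```text
time: 19.7
ee_pos: [0.5311, 0.2567, 0.1623]
tcp_rot: [-0.001, 0.706, 0.708, -0.002]
ft_force: [1.2, -0.0, -1.0]
gripper_width: 0.001
grasp_force: 0.0
```

Request:
{"api": "play_rows", "payload": {
  "commands": "0 0 -0.1 0 0 0 0;0 0 -0.1 0 0 0 0;0 0 -0.1 0 0 0 0;0 0 0 0 0 0 0;0 0 0 0 0 0 0"
}}

```text
time: 20.2
ee_pos: [0.5314, 0.2558, 0.1181]
tcp_rot: [-0.0, 0.706, 0.708, -0.001]
ft_force: [0.7, 0.8, 0.5]
gripper_width: 0.003
grasp_force: 0.0
```

```bash
python3 ob.py; python3 - <<'E'
from h import *
from plant import get_image
from plant import robot
s=get_image("scene")[:,:,::-1];cv2.imwrite("pics/s6.png",s)
p=np.array(robot.get_obs()["ee_pos"]);b=cv2.resize(s,None,fx=7,fy=7,interpolation=2)
for P in(p+[0,0,.031],[p[0],p[1],.115]):
    q=(proj([P],"scene")[0]+.5)*7;cv2.circle(b,(int(q[0]),int(q[1])),3,(0,0,255),-1)
cv2.imwrite("pics/z10.png",b[135*7:220*7,300*7:365*7])
E
```

```text
t 20.2 j [ 0.449  0.463  0.116  1.226 -0.     2.018] p [0.5314 0.2558 0.1181] yawx 90.11 z [-0.003 -0.001 -1.   ] F [0.7 0.8 0.5] w 0.003 0.0
```

View pics/z10.png

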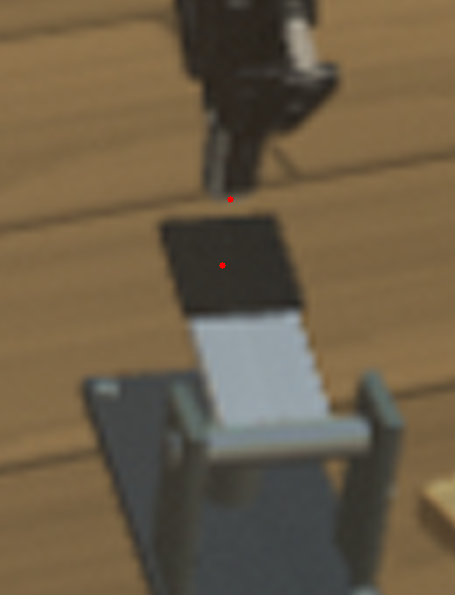

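The TCP projects onto the pad at (222,265), and the pad's centre is at about (232,265), so the aim is good. Descending to touch.

Request:
{"api": "play_rows", "payload": {
  "commands": "0 0.02 -0.06 0 0 0 0;0 0 -0.06 0 0 0 0;0 0 -0.06 0 0 0 0;0 0 0 0 0 0 0;0 0 0 0 0 0 0"
}}

```text
time: 20.75
ee_pos: [0.532, 0.2591, 0.0918]
tcp_rot: [-0.0, 0.706, 0.708, -0.001]
ft_force: [-0.0, 0.3, 0.1]
gripper_width: -0.0
grasp_force: 0.0
```

Request:
{"api": "play_rows", "payload": {
  "commands": "0 0 -0.013 0 0 0 0;0 0 -0.013 0 0 0 0;0 0 -0.013 0 0 0 0;0 0 0 0 0 0 0;0 0 0 0 0 0 0"
}}

```text
time: 21.25
ee_pos: [0.5323, 0.2593, 0.0864]
tcp_rot: [0.0, 0.706, 0.708, -0.0]
ft_force: [-0.0, 0.9, -0.5]
gripper_width: 0.003
grasp_force: 0.0
```

Request:
{"api": "play_rows", "payload": {
  "commands": "0 0 -0.013 0 0 0 0;0 0 -0.013 0 0 0 0;0 0 0 0 0 0 0;0 0 0 0 0 0 0"
}}

```text
time: 21.65
ee_pos: [0.5325, 0.2594, 0.0829]
tcp_rot: [0.0, 0.706, 0.708, 0.0]
ft_force: [0.4, 0.4, 1.6]
gripper_width: 0.001
grasp_force: 0.9
```

Request:
{"api": "play_rows", "payload": {
  "commands": "0 0 -0.013 0 0 0 0;0 0 -0.013 0 0 0 0;0 0 -0.013 0 0 0 0;0 0 -0.013 0 0 0 0;0 0 -0.013 0 0 0 0;0 0 0 0 0 0 0;0 0 0 0 0 0 0"
}}

```text
time: 22.35
ee_pos: [0.5322, 0.2595, 0.0728]
tcp_rot: [-0.0, 0.706, 0.708, -0.0]
ft_force: [-2.8, 0.6, 5.2]
gripper_width: -0.001
grasp_force: 2.4
```

```bash
for i in 1; do python3 ob.py; done
```

```text
t 22.35 j [0.453 0.499 0.05  1.122 0.    2.022] p [0.5322 0.2595 0.0728] yawx 90.12 z [-0.  0. -1.] F [-2.8  0.6  5.2] w -0.001 2.4
```

Request:
{"api": "play_rows", "payload": {
  "commands": "0 0 -0.013 0 0 0 0;0 0 -0.013 0 0 0 0;0 0 -0.013 0 0 0 0;0 0 -0.013 0 0 0 0;0 0 0 0 0 0 0;0 0 0 0 0 0 0;0 0 0 0 0 0 0"
}}

```text
time: 23.05
ee_pos: [0.5314, 0.2597, 0.0652]
tcp_rot: [-0.001, 0.706, 0.708, -0.0]
ft_force: [-3.8, -0.4, 7.2]
gripper_width: 0.003
grasp_force: 3.4
```

```bash
python3 ob.py; python3 - <<'E'
from h import *
from plant import get_image,robot
F=[]
for i in range(5):
    s=get_image("scene")[:,:,::-1];o=robot.get_obs();F.append(np.r_[o["ft_force"],o["ee_pos"][2]])
print(np.mean(F,0).round(4))
def paddle_pts(th):
    # unused check: level pad edges
    pass
cv2.imwrite("pics/s7.png",s)
# projected pad corners for level / released, hinge from stand pose
for name,c0 in(("level",.095),("rel",.115)):
    print(name,proj([[.5335,.257,c0]],"scene")[0].round(1))
E
```

```text
t 23.05 j [4.540e-01 5.050e-01 3.900e-02 1.105e+00 1.000e-03 2.022e+00] p [0.5314 0.2597 0.0652] yawx 90.14 z [-0.002  0.001 -1.   ] F [-3.8 -0.4  7.2] w 0.003 3.4
[-4.6936  0.8218  6.8653  0.0652]
level [331.  177.8]
rel [331.7 172.6]
```

Request:
{"api": "play_rows", "payload": {
  "commands": "0 0 0 0 0 0 0;0 0 0 0 0 0 0;0 0 0 0 0 0 0;0 0 0 0 0 0 0;0 0 0 0 0 0 0;0 0 0 0 0 0 0;0 0 0 0 0 0 0;0 0 0 0 0 0 0;0 0 0 0 0 0 0;0 0 0 0 0 0 0"
}}

```text
time: 24.3
ee_pos: [0.5314, 0.2597, 0.0652]
tcp_rot: [-0.001, 0.706, 0.708, -0.0]
ft_force: [-4.7, 0.9, 6.7]
gripper_width: -0.001
grasp_force: 3.4
```

```bash
python3 ob.py; python3 -c "
from plant import close_job;print(close_job())"
```

```text
t 24.3 j [4.540e-01 5.050e-01 3.900e-02 1.105e+00 1.000e-03 2.022e+00] p [0.5314 0.2597 0.0652] yawx 90.14 z [-0.002  0.001 -1.   ] F [-4.7  0.9  6.7] w -0.001 3.4
the job is handed in; nothing more can be done
None
```

The job is handed in at 24.3 s, with no verdict returned: the key is fully in the lock, turned to its stop and released, and the fingers hold the paddle about half way down at roughly 7 N; I viewed 11 pictures, one over the limit of 10.

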